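# Zero the kitchen scale

### The job

The pan of the kitchen scale is empty, yet its pointer does not rest on zero. Turn the small zero-adjusting knob on the scale's deck until the pointer lines up with the zero mark (the one broad black mark on the dial), then let go of it. Do not move or turn the wind-up kitchen timer standing nearby.

Things in the scene. Friction and masses are not known exactly. Their poses are not given: they have to be found in the camera images.
- zero_knob_grip (a point): Black knob at one end of the scale's deck (deck 55 mm above the worktop): skirt 44 mm across, bar grip 42 long, 14 wide, from 14 to 44 mm above the deck. Point: on its upright axis, in the bar, 7 mm below the top. x: along the bar, z: up. Light friction (0.04 N m), stays where left, stops 75 degrees either side of zero. Turns the pointer 1:1, same direction.
- pointer_tip (a point): Outer end of the thin black dial pointer, 45 mm from the dial's centre, 6 mm above the deck. x: outward along the pointer, z: up. Starts 27 to 69 degrees clockwise (seen from above) of the zero mark, so the knob must turn anticlockwise by that much. Only the knob can move it.
- zero_mark (a point): Inner end of the zero mark (12 mm long, 10 mm broad, the others are thin lines), 45 mm from the dial's centre. x: outward from that centre, z: up. The scale is a fixed white box, 170 x 370 mm; along its length: round steel pan (164 mm across, rim 90 mm above the worktop), round white dial (128 mm across, in the deck), and the knob, 105 mm from the dial's centre.
- timer_mark (a point): Wind-up kitchen timer, to be left alone: a loose white disc 72 mm across and 28 mm high with a black bar grip like the scale knob's (top 61 mm above the worktop). Point: on the grip's top at the outer end of its white line, 19 mm from the timer's centre. A mug (90 mm high) and a glass jar (130 mm) stand about too.

How it is judged (in metres and radians):
At the end, for the whole second after the job is handed in: The pointer's tip stays within 10 mm (about 12 degrees) of the zero mark (horizontal distance between pointer_tip and zero_mark below 0.01 m); the robot touches nothing.
It fails at once if the kitchen timer is pushed or turned by more than 15 mm at its mark (distance of timer_mark from where it was at the start of the episode above 0.015 m).
It also fails if it takes over 32 s, if anything falls off the work surface, if the arm or the gripper's body presses on something with over 40 N, if the wrist force passes 120 N, or if a joint passes its speed limit or range.

### The arm

A 6-joint arm with a two-finger parallel gripper is mounted at the origin on the work surface. World frame = base frame: x ahead of the robot, y to its left, z up, the work surface at z = 0. Lengths are in mm, angles in rad, forces in N, time in s.
With the tool pointing down it reaches from about 325 to 900 mm from the base axis. Payload 6.1 kg.
Tool frame: the origin (TCP) lies between the finger pads; the fingertips stand bot.tip_reach ahead of it and the grasp point (between the pads) lies 11 mm behind it (bot.tip_reach is the distance from the TCP to the fingertips, in mm); z points along the fingers, y is the line along which they close (so a half turn about z gives the same grasp; the last joint's range is limited). The gripper opens to 87 mm and grips with 3 to 60 N. Pads are 19 mm wide; open, the fingers measure 117 mm over their backs; the gripper's body (75 mm by 190 mm) begins 51 mm behind the grasp point.
Start: joints at [1.203, 0.22, 1.526, -0, 1.395, -0.126], TCP at [149.655, 606.81, 230.538] pointing down, gripper open.
Joint ranges: [-2.98, 2.98], [-0.91, 2.08], [0.09, 2.57], [-1.24, 4.39], [0.2, 2.65], [-2.68, 2.68]. Speed limits (rad/s): [2.57, 2.57, 3.01, 3.14, 3.14, 3.14].

### API

Orientations are given as [roll, pitch, yaw] about the fixed x, y, z axes, in that order (R = Rz(yaw) Ry(pitch) Rx(roll)).
In Python, from rig import sensors, get_image, camera_model, ticket, bot gives the robot as it stands.
- The arm moves only by the shell command python3 -m pendant 'ROWS' [FORCE]. ROWS is JSON, one flat list of numbers, 7 for each row, row after row: the shift along the tool's x, y, z in cm, then the turn, a rotation vector about the tool's x, y, z in rad, then the finger opening in cm, from 0 to 8.7. A call has 1 to 10 rows; each row is the pose to reach, as a shift and turn from the pose commanded when the call began, along the tool's axes at that moment; what a row does not reach only later rows make up. A row lasts 1/10 s, in which the tool goes at most 50 mm and 8.59 degrees, less where a joint would pass 70% of its speed; a pose out of reach is approached as far as the arm can. A call with a gripper value outside its range is refused whole. The fingers move at their own pace and stop on an object; FORCE is the grip in N (left out, the last holds). Time passes only in rows, so rows that repeat a pose let the fingers close. It gives the time, the measured TCP pose, the force, the opening and the grip force at its end, in the units of the state.
- sensors.get_obs(): the state, without advancing time (a new reading comes with each control period).
- get_image(name): name is "scene" or "top"; returns the picture (420x560x3 uint8, red, green, blue); there is no depth.
- camera_model(name): a dict with "mtx" (3x3 intrinsics, pixels), "xyz" and "orientation" of the camera in the world. Camera axes: x right, y down, z forward; pixel columns grow to the right and rows downward; lengths in mm; the calibration is good to about 2 mm. A picture is of the moment at which its call begins. camera_model takes no time and is no camera call.
- ticket.finish_job(): hands the job in; it is judged then, once.
The state is a dict: "time_s": time; "q": joint angles; "joint_vel": joint speeds; "tau": joint torques, N m; "eef_pos": TCP position; "tcp_rot": TCP orientation; "contact_force": force on the tool from outside, world axes, zero at the start; "wrist_torque": the same for the moment, N m; "opening": finger opening in mm; "grip_force": force on a finger pad.
Only numpy, scipy, OpenCV 4.12 (cv2) and the standard library are available. Lean on these libraries where they do the work, as an engineer would, in place of code of your own. Each camera call takes 0.05 s, during which the arm holds its last target. There are 200 camera calls.

## Working session

There is one attempt and no reset: what is moved stays moved. The work goes in short steps, Python scripts to look and compute and a shell command to move; the robot and the scene stay as the last step left them, time stands still between calls to the robot, and variables do not carry over. Pictures are saved under pics/ and viewed, at most 10 in all, crops included, and the job is handed in when it is done.

```bash
mkdir -p pics; ls; python3 - <<'E'
from rig import *
import cv2
for n in("scene","top"):
    cv2.imwrite(f"pics/{n}0.png",get_image(n)[:,:,::-1]); print(n,camera_model(n))
o=sensors.get_obs(); print(o,bot.tip_reach)
E
```

```text
pics
scene {'mtx': array([[391.7733073 ,   0.        , 284.44462439],
       [  0.        , 391.7733073 , 207.13521781],
       [  0.        ,   0.        ,   1.        ]]), 'xyz': array([989.93813881, 502.1473328 , 727.33157506]), 'orientation': array([-2.38152350e+00,  2.12391160e-03,  2.34503587e+00])}
top {'mtx': array([[471.39229787,   0.        , 272.34512499],
       [  0.        , 471.39229787, 208.77773984],
       [  0.        ,   0.        ,   1.        ]]), 'xyz': array([ 422.64258506,   64.87126004, 1218.60398833]), 'orientation': array([-3.03431532,  0.02785039, -1.57956491])}
{'time_s': 0.1, 'q': array([ 1.20287903e+00,  2.21141453e-01,  1.52752780e+00, -8.74320704e-05,
        1.39469125e+00, -1.26114937e-01]), 'joint_vel': array([ 0.0012983 , -0.00074187, -0.0027978 ,  0.0011844 ,  0.0003136 ,
       -0.00080141]), 'tau': array([ 1.87628073e-03, -4.95941770e+01, -3.88525379e+01,  7.01160729e-02,
        5.14055695e-02,  2.99561975e-06]), 'eef_pos': array([149.49606435, 606.28075414, 229.53377847]), 'tcp_rot': array([-3.13982803e+00, -1.36991572e-04,  2.89980557e+00]), 'contact_force': array([ 0.62193908, -0.10380064, -0.60845929]), 'wrist_torque': array([-0.01569469, -0.01684314, -0.0106829 ]), 'grip_force': 0.0, 'opening': 86.95333476105566} 8.0
```

View pics/top0.png

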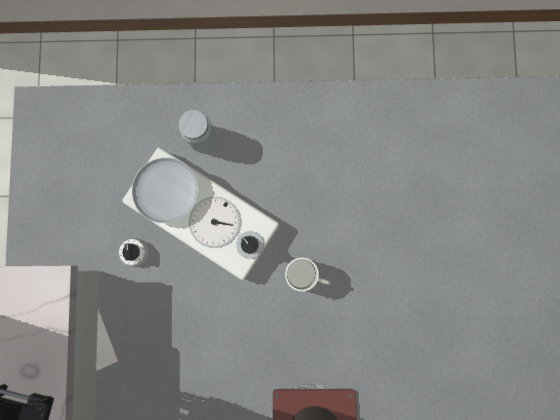

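View pics/scene0.png

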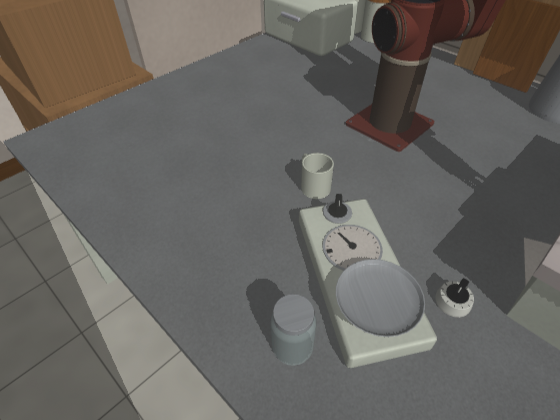

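Top view: dial centre about (214,222), pointer pointing right towards (232,224), zero mark about (226,205), knob about (250,244), mug (302,275), timer (132,252), jar (195,125). A raised marble block stands at lower left, near the gripper at (25,400). Scene view: knob (338,210), pointer tip (340,235), zero mark (329,250).

```bash
cat > h.py <<'E'
import numpy as np, cv2
from scipy.spatial.transform import Rotation as R
from rig import *
def ray(n,uv):
    c=camera_model(n); d=R.from_euler('xyz',c['orientation']).as_matrix()@np.linalg.inv(c['mtx'])@[*uv,1]
    return c['xyz'],d
def pt(n,uv,z):
    o,d=ray(n,uv); return o+d*(z-o[2])/d[2]
def px(n,p):
    c=camera_model(n); v=c['mtx']@(R.from_euler('xyz',c['orientation']).as_matrix().T@(np.array(p)-c['xyz'])); return v[:2]/v[2]
E
python3 - <<'E'
from h import *
t=cv2.imread('pics/top0.png'); s=cv2.imread('pics/scene0.png')
a=cv2.resize(t[185:275,185:285],(560,504),interpolation=cv2.INTER_CUBIC)
cv2.imwrite('pics/crop_t.png',a)
b=cv2.resize(s[185:275,290:390],(560,504),interpolation=cv2.INTER_CUBIC)
cv2.imwrite('pics/crop_s.png',b)
for n,im,roi in(("top",t,(185,185,100,90)),("scene",s,(290,185,100,90))):
    x,y,w,h=roi; m=(im[y:y+h,x:x+w].max(2)<60).astype(np.uint8)
    k,l,st,ce=cv2.connectedComponentsWithStats(m)
    for i in range(1,k):
        if st[i,4]>4: print(n,st[i]+[x,y,0,0,0],ce[i]+[x,y])
print(px('top',[150,607,230]),pt('top',(250,244),99),pt('scene',(339,198),99),pt('top',(214,222),61),pt('scene',(352,246),61))
for uv in((75,265),(100,300)): print(pt('top',uv,0),pt('top',uv,400))
E
```

```text
top [247 237  11  15  82] [252.47560976 243.6097561 ]
scene [328 194  19  23 246] [337.32926829 207.31300813]
scene [339 233  17  15  44] [349.25       242.72727273]
scene [327 249   5   3  11] [329.09090909 250.36363636]
[ 22.96809111 395.43396822] [460.06243341 148.79952913  99.        ] [457.35465088 152.0593088   99.        ] [516.45718201 240.58711344  61.        ] [519.21487283 242.36550881  61.        ]
[413.34001133 611.85770215   0.        ] [416.39352956 432.31243647 400.        ]
[323.30396473 543.46202868   0.        ] [355.91131586 386.36726345 400.        ]
```

View pics/crop_t.png

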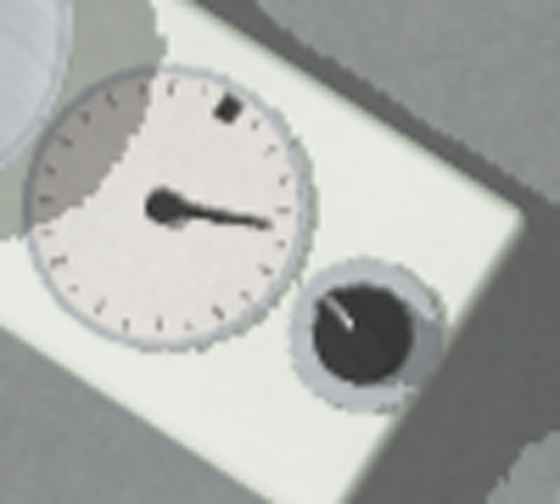

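View pics/crop_s.png

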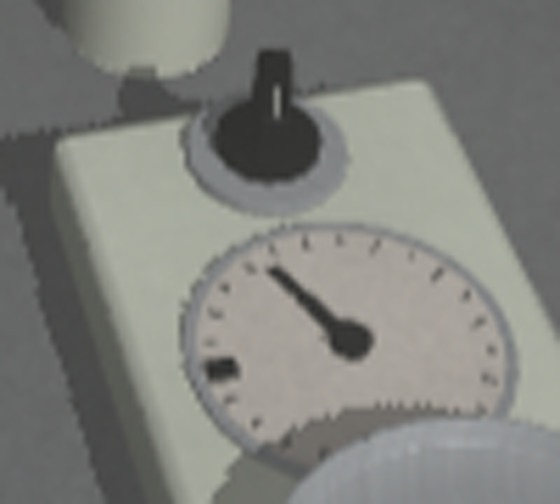

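Crops: top one shows hub (163,207), pointer tip (268,223), zero mark (228,108), and the knob's white line from (322,295) to (352,328) on the bar. The scene crop shows the bar almost end-on, its white line along (277,85)-(277,118), hub (351,340), tip (272,268) and mark (222,369).

```bash
python3 - <<'E'
from h import *
T=lambda u,v,z:pt('top',(185+(u+.5)/5.6-.5,185+(v+.5)/5.6-.5),z)[:2]
S=lambda u,v,z:pt('scene',(290+(u+.5)/5.6-.5,185+(v+.5)/5.6-.5),z)[:2]
ang=lambda a:np.degrees(np.arctan2(a[1],a[0]))
for f,h,t,m,o,i in((T,(163,207),(268,223),(228,108),(321,294),(352,328)),(S,(351,340),(272,268),(222,369),(277,118),(277,88))):
    H,P,M=f(*h,61),f(*t,61),f(*m,57); 
    print('hub',H,'tip',P,'r',np.hypot(*(P-H)),'ang',ang(P-H),'mark',ang(M-H), 'need',ang(M-H)-ang(P-H))
    O,I=f(*o,99),f(*i,99); print('line',O,I,ang(O-I),np.hypot(*(O-I)))
# knob axis: dial rim & skirt circles (top), deck-level ~z 57..69
print('skirt T',T(367,335,62),'S',S(267,155,62))
print('skirt disc edge T',T(290,335,57),T(446,335,57),'cap',T(363,333,69),S(267,140,69))
print('deck dir from dial', (T(367,335,62)-T(163,207,61)), 'dial c',T(170,209,56))
E
```

```text
hub [517.57230442 241.3454954 ] tip [509.98898076 194.86294387] r 47.09707415457044 ang -99.26580088299129 mark -32.56141325002023 need 66.70438763297105
line [476.65060602 168.01286577] [462.1097563  154.86604161] 42.11769237993756 19.602940997067932
hub [517.30978809 241.619459  ] tip [510.42195023 197.27980274] r 44.87145448350057 ang -98.82990146826808 mark -33.48905495667803 need 65.34084651159004
line [476.03218511 167.272301  ] [462.98641475 156.75462481] 38.87622891403915 16.757494942312253
skirt T [460.29126521 151.26983167] S [465.20056    157.93679585]
skirt disc edge T [460.78177292 185.5878203 ] [460.11830755 116.87439629] cap [460.94874504 152.48763729] [464.16411954 156.2379759 ]
deck dir from dial [-57.28103921 -90.07566373] dial c [517.05878726 238.98858606]
```

```bash
python3 -m pendant '[-41.1,-36.5,0,0,0,2.18,8.7, -41.1,-36.5,0,0,0,2.18,8.7, -41.1,-36.5,0,0,0,2.18,8.7, -41.1,-36.5,0,0,0,2.18,8.7, -41.1,-36.5,0,0,0,2.18,8.7, -41.1,-36.5,0,0,0,2.18,8.7, -41.1,-36.5,0,0,0,2.18,8.7, -41.1,-36.5,0,0,0,2.18,8.7, -41.1,-36.5,0,0,0,2.18,8.7, -41.1,-36.5,0,0,0,2.18,8.7]' 20
cat > goal.py <<'E'
import sys
from h import *
x,y,z,yaw=map(float,sys.argv[1:])
o=sensors.get_obs(); A=R.from_euler('xyz',o['tcp_rot']); B=R.from_euler('xyz',[np.pi,0,np.radians(yaw)])
print('shift cm',(A.inv().apply(np.array([x,y,z])-o['eef_pos'])/10).round(2),'turn',(A.inv()*B).as_rotvec().round(3),'pos',o['eef_pos'].round(1),np.degrees(o['tcp_rot']).round(1),'q6',o['q'][5].round(2),'t',o['time_s'])
E
python3 goal.py 461.5 154.3 230 41
```

```text
time_s: 1.1
eef_pos: [433.7, 193.0, 230.4]
tcp_rot: [3.142, -0.0, 1.394]
contact_force: [0.5, 0.4, 0.0]
opening: 86.9
grip_force: 0.0
shift cm [-3.32  3.42  0.04] turn [ 0.    -0.     0.678] pos [433.7 193.  230.4] [180.   -0.   79.9] q6 0.43 t 1.1
```

```bash
python3 -m pendant '[-3.3,3.4,0,0,0,0.68,8.7, -3.3,3.4,0,0,0,0.68,8.7, -3.3,3.4,0,0,0,0.68,8.7, -3.3,3.4,0,0,0,0.68,8.7, -3.3,3.4,0,0,0,0.68,8.7, -3.3,3.4,0,0,0,0.68,8.7, -3.3,3.4,0,0,0,0.68,8.7, -3.3,3.4,0,0,0,0.68,8.7]' 
python3 goal.py 461.5 154.3 82 41
```

```text
time_s: 1.9
eef_pos: [460.9, 156.7, 230.4]
tcp_rot: [-3.141, 0.0, 0.722]
contact_force: [0.2, 0.6, -1.5]
opening: 87.2
grip_force: 0.0
shift cm [-0.11  0.22 14.84] turn [-0.     0.     0.006] pos [460.9 156.7 230.4] [-180.     0.    41.3] q6 1.01 t 1.9
```

```bash
python3 -m pendant '[-0.1,0.2,3,0,0,0,8.7, -0.1,0.2,6,0,0,0,8.7, -0.1,0.2,9,0,0,0,8.7, -0.1,0.2,11.5,0,0,0,8.7, -0.1,0.2,13.5,0,0,0,8.7, -0.1,0.2,14.7,0,0,0,8.7, -0.1,0.2,14.7,0,0,0,8.7, -0.1,0.2,14.7,0,0,0,8.7]'
python3 goal.py 461.5 154.3 82 41
python3 - <<'E'
from h import *
s=get_image("scene")[:,:,::-1]
cv2.imwrite('pics/s1.png',cv2.resize(s[140:280,260:420],(800,700)[:2] if 0 else (680,595),interpolation=cv2.INTER_CUBIC))
E
```

```text
time_s: 2.7
eef_pos: [462.1, 154.6, 84.2]
tcp_rot: [3.141, -0.001, 0.72]
contact_force: [0.4, 0.0, -0.3]
opening: 87.2
grip_force: 0.0
shift cm [-0.06 -0.02  0.22] turn [ 0.    -0.001  0.005] pos [462.1 154.6  84.2] [180.   -0.   41.3] q6 1.01 t 2.7
```

View pics/s1.png

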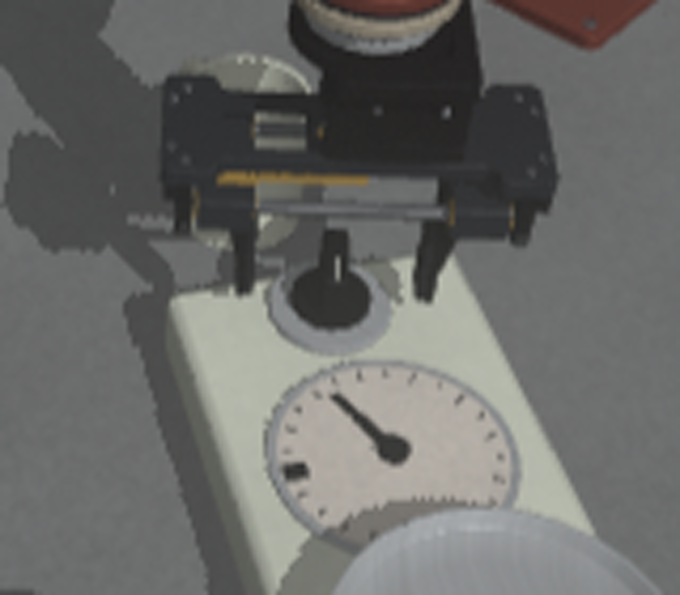

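The fingers, at (243,280) and (430,280), straddle the bar at (336,260) evenly. I'll close them.

```bash
python3 -m pendant '[0,0,0.2,0,0,0,5, 0,0,0.2,0,0,0,3, 0,0,0.2,0,0,0,1, 0,0,0.2,0,0,0,0.5, 0,0,0.2,0,0,0,0.5, 0,0,0.2,0,0,0,0.5, 0,0,0.2,0,0,0,0.5, 0,0,0.2,0,0,0,0.5]' 20
python3 goal.py 461.5 154.3 82 107
```

```text
time_s: 3.55
eef_pos: [461.5, 154.5, 81.5]
tcp_rot: [-3.142, 0.0, 0.72]
contact_force: [0.3, -0.4, 0.3]
opening: 30.9
grip_force: 0.0
shift cm [-0.01  0.01 -0.05] turn [-0.     0.    -1.148] pos [461.5 154.5  81.5] [-180.     0.    41.2] q6 1.01 t 3.55
```

```bash
python3 -m pendant '[0,0,0,0,0,0,0.5, 0,0,0,0,0,0,0.5, 0,0,0,0,0,0,0.5, 0,0,0,0,0,0,0.5, 0,0,0,0,0,0,0.5, 0,0,0,0,0,0,0.5]' 20
python3 goal.py 461.5 154.3 82 107
```

```text
time_s: 4.15
eef_pos: [461.9, 154.2, 81.6]
tcp_rot: [3.141, -0.0, 0.72]
contact_force: [2.9, -2.7, -2.0]
opening: 13.9
grip_force: 20.0
shift cm [-0.02 -0.03 -0.04] turn [ 1.000e-03  0.000e+00 -1.148e+00] pos [461.9 154.2  81.6] [180.   -0.   41.2] q6 1.01 t 4.15
```

Gripped at 13.9 mm opening with 20 N. Now I turn anticlockwise by 66°.

```bash
python3 -m pendant '[0,0,0,0,0,-0.13,0.5, 0,0,0,0,0,-0.26,0.5, 0,0,0,0,0,-0.39,0.5, 0,0,0,0,0,-0.52,0.5, 0,0,0,0,0,-0.65,0.5, 0,0,0,0,0,-0.78,0.5, 0,0,0,0,0,-0.91,0.5, 0,0,0,0,0,-1.04,0.5, 0,0,0,0,0,-1.15,0.5, 0,0,0,0,0,-1.15,0.5]'
python3 -m pendant '[0,0,0,0,0,0,0.5, 0,0,0,0,0,0,0.5]'
python3 - <<'E'
from h import *
s=get_image("scene")[:,:,::-1]
cv2.imwrite('pics/s2.png',s)
cv2.imwrite('pics/s2c.png',cv2.resize(s[185:275,290:390],(560,504),interpolation=cv2.INTER_CUBIC))
E
```

```text
time_s: 5.15
eef_pos: [461.3, 154.4, 81.5]
tcp_rot: [-3.141, -0.0, 1.871]
contact_force: [-0.2, -2.5, 1.5]
opening: 13.8
grip_force: 20.0
time_s: 5.35
eef_pos: [461.3, 154.4, 81.6]
tcp_rot: [-3.141, -0.0, 1.868]
contact_force: [-0.6, -1.8, 1.8]
opening: 13.8
grip_force: 20.0
```

View pics/s2c.png

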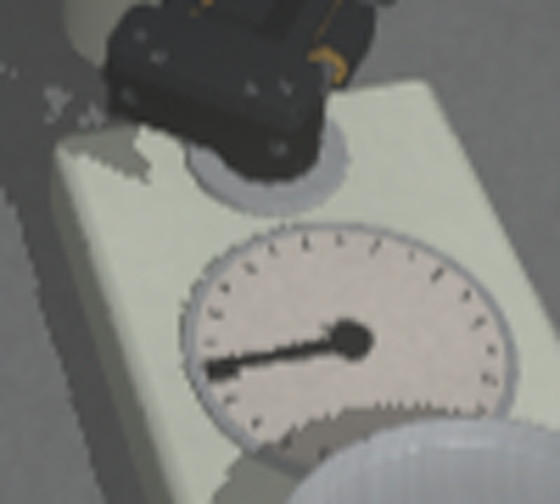

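The pointer runs from the hub (351,340) straight onto the zero mark (222,369). I'll open the fingers and rise.

```bash
python3 -m pendant '[0,0,0,0,0,0,4, 0,0,0,0,0,0,6, 0,0,0,0,0,0,6, 0,0,0,0,0,0,6, 0,0,0,0,0,0,6, 0,0,0,0,0,0,6]'
python3 -m pendant '[0,0,-1,0,0,0,6, 0,0,-3,0,0,0,6, 0,0,-6,0,0,0,6, 0,0,-9,0,0,0,6, 0,0,-12,0,0,0,6, 0,0,-13,0,0,0,6, 0,0,-13,0,0,0,6, 0,0,-13,0,0,0,6]'
python3 - <<'E'
from h import *
s=get_image("scene")[:,:,::-1]
cv2.imwrite('pics/s3c.png',cv2.resize(s[140:280,260:420],(680,595),interpolation=cv2.INTER_CUBIC))
E
```

```text
time_s: 6.0
eef_pos: [461.6, 154.5, 81.5]
tcp_rot: [3.142, -0.0, 1.87]
contact_force: [-0.2, -0.1, 0.1]
opening: 53.3
grip_force: 0.0
time_s: 6.8
eef_pos: [461.0, 154.4, 210.5]
tcp_rot: [-3.14, -0.0, 1.87]
contact_force: [0.2, 0.1, -0.3]
opening: 60.0
grip_force: 0.0
```

View pics/s3c.png

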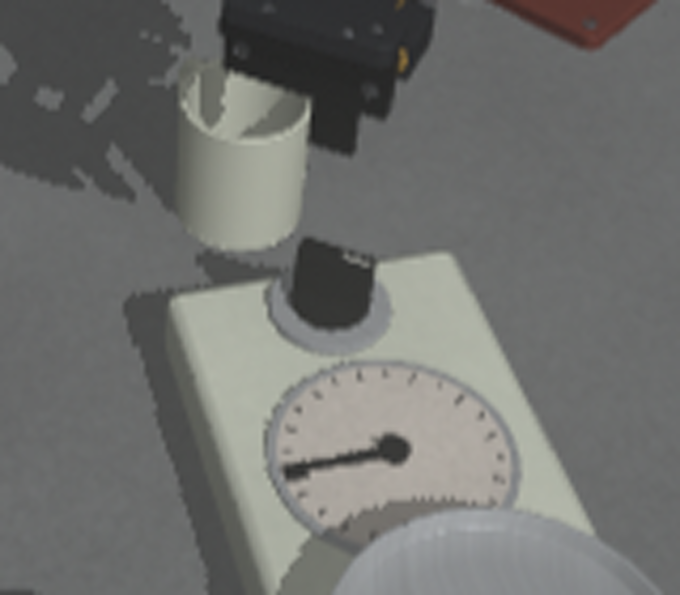

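The pointer still lies on the zero mark (295,470), and the gripper is clear of the knob.

```bash
python3 -c "
from rig import ticket
print(ticket.finish_job())"
```

```text
the job is handed in; nothing more can be done
None
```

I turned the zero knob about 66° anticlockwise until the pointer sat on the zero mark, let go, raised the gripper clear and handed the job in at about 7 s; the arm kept away from the timer, and no pass/fail verdict came back.

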